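# Unlock, retract and clamp the antenna boom

## Robot

A 6-joint arm with a two-finger parallel gripper is mounted at the origin on a cart in front of the work surface, level with it; the furniture and walls round the work are solid. World frame = base frame: x ahead of the robot, y to its left, z up, the work surface at z = 0. Lengths are in m, angles in degrees, forces in N, time in s.
With the tool pointing down it reaches from about 0.375 to 0.9 m from the base axis. Payload 3.1 kg.
Tool frame: the origin (TCP) lies on the centre line of the jaws, within the pads' length; the fingertips stand 8 mm ahead of it and the grasp point (between the pads) lies 11 mm behind it (bot.tip_extent is the distance from the TCP to the fingertips, in m); z points along the fingers, y is the line along which they close (so a half turn about z gives the same grasp; the last joint's range is limited). The gripper opens to 87 mm and grips with 3 to 60 N. Pads are 19 mm wide; open, the fingers measure 117 mm over their backs; the gripper's body (75 mm by 190 mm) begins 51 mm behind the grasp point.
Start: joints at [-85.457, 30.224, 82.088, -0, 67.689, -10.227], TCP at [0.159, -0.604, 0.231] pointing down, gripper open.
Joint ranges: [-176.69, 176.69], [-43.24, 126.21], [12.49, 139.97], [-82, 262], [0, 151.66], [-163.58, 163.58]. Speed limits (degrees/s): [159.86, 159.86, 180, 180, 180, 180].

## Interface

Orientations are given as a 3x3 rotation matrix whose columns are the frame's x, y, z axes.
In Python, from rig import bot, vision, workorder gives the robot as it stands.
- The arm moves only by the shell command python3 -m handwheel 'ROWS'. ROWS is JSON, a list of rows, each an object with "delta_rot": the turn, a rotation vector about the tool's x, y, z in rad, a list of three; "xyz": the shift along the tool's x, y, z in mm, a list of three; "hand": the closure, from -1 (fully open) to 1 (shut). A call has exactly 5 rows; each row is the pose to reach, as a shift and turn from the pose commanded when the call began, along the tool's axes at that moment; what a row does not reach only later rows make up. A row lasts 1/8 s, in which the tool goes at most 62.5 mm and 10.7 degrees, less where a joint would pass 70% of its speed; a pose out of reach is approached as far as the arm can. A call with a gripper value outside its range is refused whole. The fingers move at their own pace and stop on an object; the grip force is fixed at half the most. Time passes only in rows, so rows that repeat a pose let the fingers close, or fill a call up. It gives the time, the measured TCP pose, the force, the opening and the grip force at its end, in the units of the state.
- bot.read_state(): the state, without advancing time (a new reading comes with each control period).
- vision.capture(name): name is "scene" or "top"; returns the picture (420x560x3 uint8, red, green, blue); there is no depth.
- vision.camera_model(name): a dict with "camera_matrix" (3x3 intrinsics, pixels), "camera_from_world" (4x4, takes a point from world to camera coordinates). Camera axes: x right, y up, looking along -z (the intrinsics and any distortion apply to the point x, -y, -z); pixel columns grow to the right and rows downward; lengths in m; the calibration is good to about 2 mm. A picture is of the moment at which its call begins. camera_model takes no time and is no camera call.
- workorder.hand_in(): hands the job in; it is judged then, once.
The state is a dict: "time_s": time; "joint_positions": joint angles; "qvel": joint speeds; "tau": joint torques, N m; "position": TCP position; "tcp_rot": TCP orientation; "force": force on the tool from outside, world axes, zero at the start; "moment": the same for the moment, N m; "opening": opening from 0.0 (shut) to 1.0 (fully open); "grasp_force": force on a finger pad.
Only numpy, scipy, OpenCV 4.12 (cv2) and the standard library are available. Lean on these libraries where they do the work, as an engineer would, in place of code of your own. Each camera call takes 0.05 s, during which the arm holds its last target. There are 200 camera calls.

## Task

Get the antenna boom on the desk stand ready for storage: slide the lock plate along its keyhole slot until the stud's head is at the wide end, lift it free and stand it on its prongs on the open desk, off the stand. Then push the boom tube in until its rubber sleeve is fully home against the clamp block, and finally flip the cam lever right over, past centre to its stop, so that the tube is clamped. Leave the torch, tub, tape roll and solder spool where they are.

Things in the scene. Friction and masses are not known exactly. Their poses are not given: they have to be found in the camera images.
- stand: Boom stand, fixed to the desk. Its frame (mm): origin under the base on the tube's line, x along the tube from sleeve to brass end, y to the stud's side, z up. Dark base x -80..90, y -68..78, 12 thick. Aluminium clamp block x -18..18, y -24..24, two cheeks to z 86; rear guide block x 52..72, to z 70. Two dark ledges x -66..-24, top z 64, at y 32..74 and -62..-28, carry the lock plate.
- stud_head (a point): Centre of the headed stud's head, at stand (-44, 54, 72.7): head 14 mm across, 4 thick, underside 6.7 mm above the ledge; shank 7 mm.
- lock_plate: Loose steel lock plate, 160 g, bridging the ledges over the tube, axes parallel to the stand's at the start; origin between the feet of its prongs. Plate x -22..13 (to 24 at the keyhole), y -62..70, z 20..25 mm, a grip fin on top, and under it two prongs x -12..12, y 14..22 and -22..-14, z 0..20, either side of the tube: they bar the sleeve's way. They are its feet when it stands on the desk (origin at z 0).
- plate_fin (a point): Centre of the lock plate's grip fin, 41 mm above the plate's origin: fin 40 long in plate x, 12 thick in y, from the plate's top 16 mm below this point to 16 mm above it. Grasp it across y.
- keyhole_wide (a point): Centre of the wide end of the plate's keyhole (22 x 22 mm), at plate (10, 54, 22.5) mm. The narrow part, 9 mm wide, runs from it to plate x -13; the stud sits there at the start. Move the plate along the stand's -x, about 18 mm, until this point is under the stud head (within 3 mm), then lift straight up.
- boom: Loose boom, 220 g: 22 mm steel tube with a brass end, 193 mm long beyond a black rubber sleeve. Origin on the axis at the sleeve's shoulder, x towards the brass end; the axis lies along the stand's x at stand y 0, z 50. Slides freely in the blocks (about 1 N). Starts with the shoulder 62 to 86 mm from the clamp block; home, the shoulder touches the block's face at stand x -18.
- boom_sleeve (a point): Centre of the boom's rubber sleeve, on the axis: sleeve 90 mm long, 34 across; the end face to push is 45 mm from here towards the stand's -x, the shoulder 45 mm towards +x. Home, this point is at stand x -63, z 50.
- cam_lever (a joint): Cam lever angle (rad): 0 open, lever up and leaning 28 degrees from upright to the stand's +x; grows as it swings over upright and down to -x; 2.06 is the closed stop, lever level over the sleeve, pointing to -x. The cam presses on the tube from about 1.0; top dead centre 1.91, past it the lever stays shut. 2 to 6 N at the tip. Released before the cam presses, it falls to the side it leans to.
- lever_tip (a point): Centre of the round bead at the free end of the cam lever, 88 mm from the pivot. The black lever is a flat bar 22 wide (stand's y) and 8 thick, the bead 11 mm thick.
- lever_pivot (a point): The lever's pivot, at stand (0, 0, 75.5) mm; axis along the stand's y.
- torch: Bystander: black torch standing on end, 35 mm across, 110 high, origin under its centre.
- tub: Bystander: clear tub with lid, 60 mm across, 37 high, origin under its centre.
- tape: Bystander: roll of black tape lying flat, 62 mm across, 19 high, origin under its centre.
- spool: Bystander: solder spool, 58 mm across, 36 high, origin under its centre; it stands on the open desk at the left front (about x 0.36..0.53, y 0.22..0.44), which is otherwise free and the best place for the lock plate.
Mind the look-alikes: they are no part of the job. Of the things that look like the lock_plate, the largest one is meant.

How it is judged:
By the outcome, as a careful person would: the job done as asked, in the order asked, and still so for the second after the job is handed in, with the robot touching nothing.
It also fails if it takes over 66 s, if anything falls off the work surface, if the arm or the gripper's body presses on something with over 40 N, if the wrist force passes 120 N, or if a joint passes its speed limit or range.

## Working session

There is one attempt and no reset: what is moved stays moved. The work goes in short steps, Python scripts to look and compute and a shell command to move; the robot and the scene stay as the last step left them, time stands still between calls to the robot, and variables do not carry over. Pictures are saved under pics/ and viewed, at most 10 in all, crops included, and the job is handed in when it is done.

```bash
ls; mkdir -p pics; python3 - <<'E'
from rig import bot,vision
import cv2
for n in("scene","top"):
    cv2.imwrite(f"pics/{n}0.png",cv2.resize(vision.capture(n)[:,:,::-1],(800,600),interpolation=cv2.INTER_CUBIC))
    m=vision.camera_model(n);print({k:v.tolist() if hasattr(v,'tolist') else v for k,v in m.items()})
s=bot.read_state();print(s)
E
```

```text
pics
{'camera_matrix': [[438.1241833261501, 0.0, 289.74983809568516], [0.0, 438.1241833261501, 203.74207611375564], [0.0, 0.0, 1.0]], 'camera_from_world': [[-0.632608928541071, -0.7744242047271047, 0.008549541678320435, 0.39753087771470835], [0.3690029316049593, -0.29168745534269447, 0.8824711127638396, -0.2881433167755524], [-0.6809131956402841, 0.5614139110571581, 0.47028889044335426, -0.756831864510777], [0.0, 0.0, 0.0, 1.0]]}
{'camera_matrix': [[404.3915868132223, 0.0, 282.24077686355577], [0.0, 404.3915868132223, 207.5131200741156], [0.0, 0.0, 1.0]], 'camera_from_world': [[-0.028939857320855678, -0.9995558784359289, -0.007108483834637899, 0.07099543162214826], [0.9805307112980431, -0.029769369326449847, 0.194096133014697, -0.5811784503007735], [-0.19422154581714676, -0.001352972314652973, 0.980956757765761, -1.0140727087447745], [0.0, 0.0, 0.0, 1.0]]}
{'time_s': 0.1, 'joint_positions': array([-8.54564441e+01,  3.02751318e+01,  8.21479641e+01, -1.36890058e-03,
        6.76892273e+01, -1.02286636e+01]), 'qvel': array([ 0.02551412, -0.08474661, -0.15494591,  0.01249281,  0.01582624,
       -0.06700339]), 'tau': array([-3.04273672e-04, -4.40986955e+01, -1.77150661e+01,  6.34940690e-02,
        5.33922378e-02, -4.86449528e-05]), 'position': array([ 0.15931712, -0.60369712,  0.22965947]), 'tcp_rot': array([[ 9.66944841e-01,  2.54985573e-01, -1.77331310e-04],
       [ 2.54985426e-01, -9.66942925e-01,  1.95249679e-03],
       [ 3.26389256e-04, -1.93317359e-03, -9.99998078e-01]]), 'force': array([ 0.21975548, -0.28697048, -0.45555603]), 'moment': array([-0.00554864,  0.02976   , -0.00604477]), 'grasp_force': 0.0, 'opening': 0.9993549666062939}
```

View pics/scene0.png

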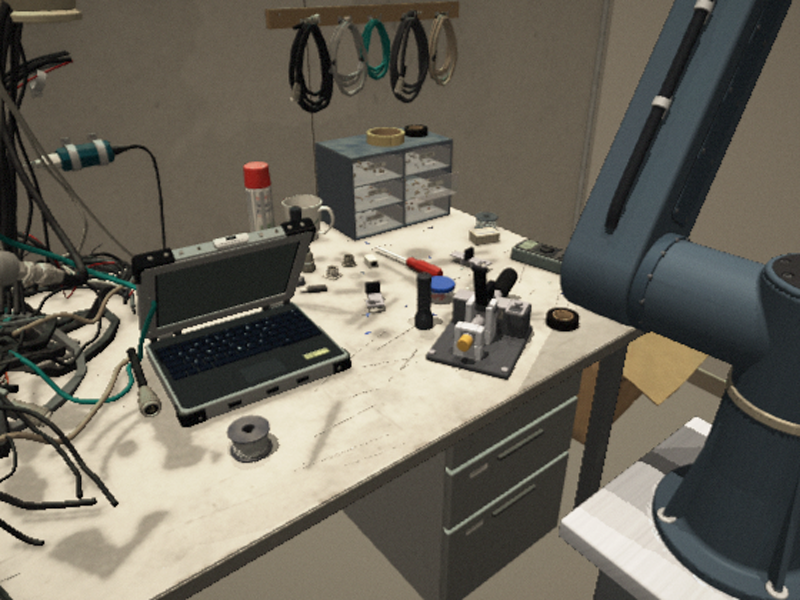

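View pics/top0.png

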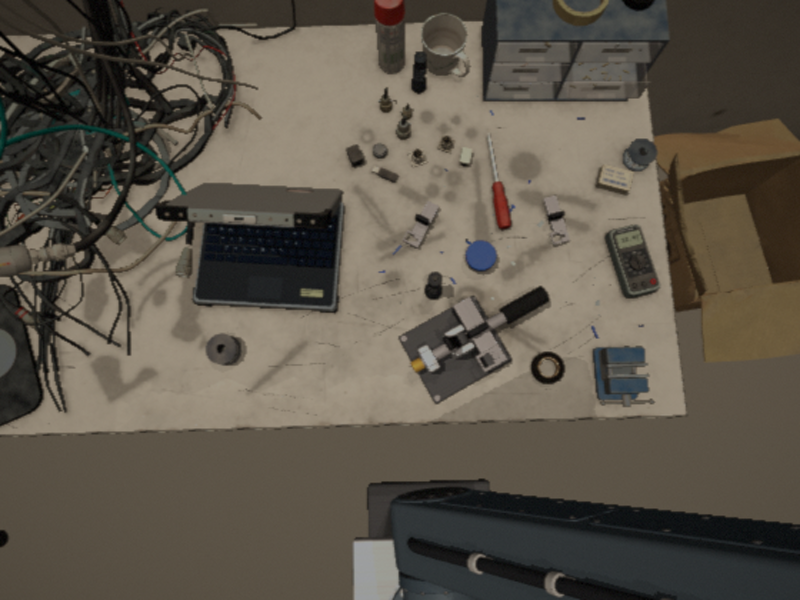

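The stand is at about (455,345) in the top picture. The brass end is at (418,365), the sleeve at (525,305), the stud at (488,357), the spool at (223,349), the tub at (481,256), the torch at (434,285) and the tape at (548,367). I'll zoom in.

```bash
python3 - <<'E'
from rig import vision
import cv2,numpy as np
t=vision.capture("top")[190:295,270:410,::-1]; s=vision.capture("scene")[170:275,280:420,::-1]
cv2.imwrite("pics/topz.png",cv2.resize(t,(800,600),interpolation=cv2.INTER_CUBIC))
cv2.imwrite("pics/scz.png",cv2.resize(s,(800,600),interpolation=cv2.INTER_CUBIC))
E
```

```text
(no output)
```

View pics/topz.png

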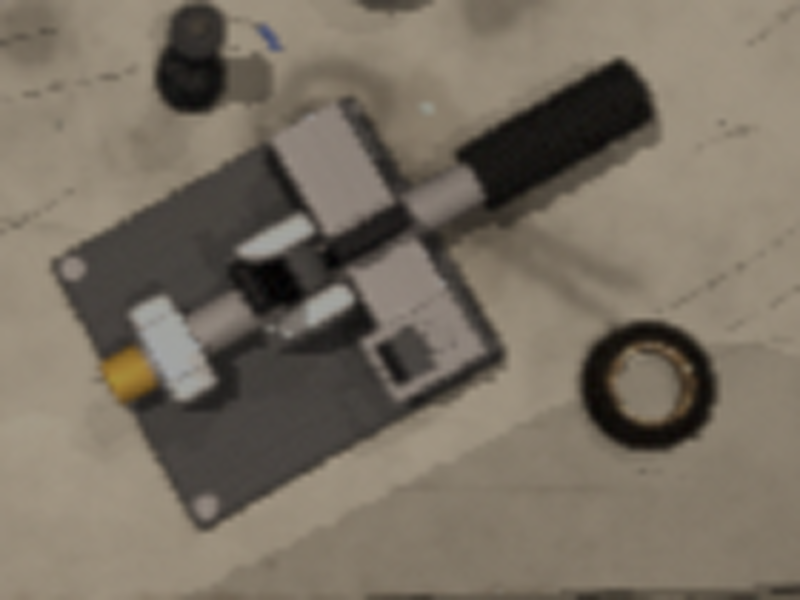

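View pics/scz.png

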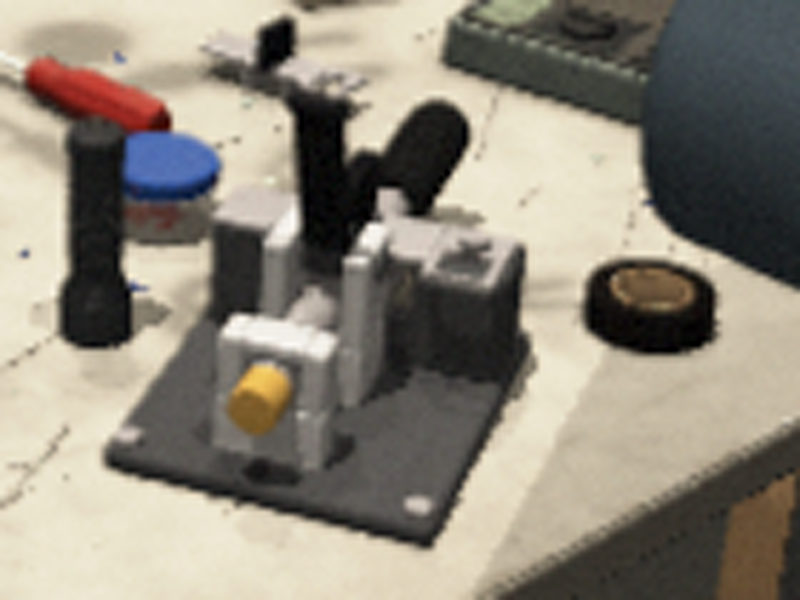

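The zooms give usable points. In the top crop the base corners are at (55,262) and (203,525), the plate corners at (272,145), (335,100), (490,345) and (405,400), the fin runs from (330,250) to (405,215), and the sleeve from (472,180) to (640,90). In the scene crop the base corners are at (105,455) and (430,545). Next I'll fit the poses.

```bash
cat > h.py <<'E'
import numpy as np
from rig import bot,vision
from scipy.optimize import least_squares
M={n:vision.camera_model(n) for n in("scene","top")}
def proj(n,p):
    T=np.array(M[n]["camera_from_world"]);K=np.array(M[n]["camera_matrix"])
    c=T[:3,:3]@p+T[:3,3]; u=K@np.array([c[0],-c[1],-c[2]]); return u[:2]/u[2]
def inv(n,uv,z):
    return least_squares(lambda q:proj(n,np.array([q[0],q[1],z]))-uv,[.5,0]).x
def S(q,p): # stand mm -> world
    c,s=np.cos(q[2]),np.sin(q[2]);p=np.array(p)/1000
    return np.array([q[0]+c*p[0]-s*p[1],q[1]+s*p[0]+c*p[1],p[2]])
tz=lambda u,v:np.array([270+u/800*140-.5+.0875,190+v/600*105-.5+.0875])
sz=lambda u,v:np.array([280+u/800*140-.5+.0875,170+v/600*105-.5+.0875])
E
python3 - <<'E'
from h import *
obs=[("top",tz(52,262),(90,-68,12)),("top",tz(203,528),(90,78,12)),("scene",sz(106,450),(90,-68,12)),("scene",sz(432,535),(90,78,12)),
("top",tz(503,355),(-66,74,64)),("top",tz(350,97),(-66,-62,64)),
("scene",sz(526,250),(-66,74,64))]
def f(q): return np.concatenate([proj(n,S(q,p))-uv for n,uv,p in obs])
r=least_squares(f,[.5,-.07,2.0],loss='soft_l1');q=r.x
print(q[:2],np.degrees(q[2]));print(f(q).reshape(-1,2).round(1).tolist())
np.save("q.npy",q)
# plate offset (x of origin) from its corners, in stand coords
def st(uv,z,n="top"):
    w=inv(n,uv,z/1000)-q[:2];c,s=np.cos(q[2]),np.sin(q[2]);return (1000*np.array([c*w[0]+s*w[1],-s*w[0]+c*w[1]])).round(1)
for nm,uv,z in[("pl -23,-62",(272,145),69),("-58,-62",(335,100),69),("-58,70",(490,345),69),("-12,70",(405,400),69),("fin+ ",(330,250),101),("fin-",(400,212),101),("shoulder",(472,180),50),("end",(640,90),50),("brass",(110,375),50)]:print(nm,st(tz(*uv),z))
k=.7
for nm,uv,z in[("spool",(223,342),36),("torch",(433,279),110),("tub",(481,254),37),("tape",(548,367),19)]:print(nm,inv("top",np.array(uv)*k,z/1000).round(3),st(np.array(uv)*k,z))
E
```

```text
[ 0.49600004 -0.04365906] 117.17468268535929
[[-0.6, -0.2], [-0.7, 0.9], [-0.4, -0.5], [0.8, -0.9], [-0.2, -0.1], [-0.0, -0.4], [1.4, -0.9]]
pl -23,-62 [-22.3 -58.4]
-58,-62 [-57.9 -62.6]
-58,70 [-62.5  67.9]
-12,70 [-16.8  70.7]
fin+  [-16.3  -1.8]
fin- [-51.6  -1.5]
shoulder [-98.1  -1.6]
end [-188.4   -0.3]
brass [92.3 -3.9]
spool [0.511 0.393] [ 381.3 -212.4]
torch [0.602 0.   ] [  -9.8 -114.6]
tub [ 0.665 -0.098] [-125.4 -126. ]
tape [ 0.448 -0.213] [-129.   120.5]
```

```bash
cat >> h.py <<'E'
from scipy.spatial.transform import Rotation as Ro
def Rd(yaw):
    c,s=np.cos(yaw),np.sin(yaw);return np.array([[c,s,0],[s,-c,0],[0,0,-1.]])
def plan(target_w,yaw):
    s=bot.read_state();R=s["tcp_rot"];d=R.T@(target_w-s["position"])*1000
    print("xyz",d.round(1),"rot",Ro.from_matrix(R.T@Rd(yaw)).as_rotvec().round(3),"dist",np.linalg.norm(d).round())
def where(q):
    s=bot.read_state();w=s["position"]-[q[0],q[1],0];c,n=np.cos(q[2]),np.sin(q[2])
    print("t",s["time_s"],"stand TCP mm",(1000*np.array([c*w[0]+n*w[1],-n*w[0]+c*w[1],w[2]])).round(1),"F",s["force"].round(1),"open",s["opening"],"gf",s["grasp_force"])
E
python3 -c "
from h import *
q=np.load('q.npy');plan(S(q,(-36,-1,200)),q[2])"
```

```text
xyz [ 477.1 -420.9   30.6] rot [-1.000e-03 -1.000e-03 -1.787e+00] dist 637.0
```

```bash
python3 -m handwheel '[{"xyz":[47,-42,0],"delta_rot":[0,0,-0.178],"hand":-0.5},{"xyz":[95,-84,0],"delta_rot":[0,0,-0.357],"hand":0},{"xyz":[143,-126,0],"delta_rot":[0,0,-0.536],"hand":0},{"xyz":[191,-168,0],"delta_rot":[0,0,-0.715],"hand":0},{"xyz":[239,-210,0],"delta_rot":[0,0,-0.894],"hand":0}]'; python3 -c "
from h import *
q=np.load('q.npy');plan(S(q,(-36,-1,200)),q[2])"
```

```text
time_s: 0.82
position: [0.3346, -0.3433, 0.2306]
tcp_rot: [[0.402, 0.916, 0.0], [0.916, -0.402, -0.0], [-0.0, 0.001, -1.0]]
force: [0.4, 0.1, 0.9]
opening: 0.547
grasp_force: 0.0
xyz [317.3  55.8  30.6] rot [ 0.     0.    -0.888] dist 324.0
```

```bash
python3 -m handwheel '[{"xyz":[61,11,6],"delta_rot":[0,0,-0.178],"hand":0},{"xyz":[122,22,12],"delta_rot":[0,0,-0.357],"hand":0},{"xyz":[183,33,18],"delta_rot":[0,0,-0.536],"hand":0},{"xyz":[244,44,24],"delta_rot":[0,0,-0.715],"hand":0},{"xyz":[305,54,30],"delta_rot":[0,0,-0.888],"hand":0}]'; python3 - <<'E'
from h import *
import cv2
q=np.load('q.npy');plan(S(q,(-36,-1,130)),q[2])
a=vision.capture("top")[190:295,270:410,::-1]
b=vision.capture("scene")[150:255,290:430,::-1]
cv2.imwrite("pics/a1.png",cv2.resize(np.hstack([a,b]),(800,300),interpolation=cv2.INTER_CUBIC))
E
```

```text
time_s: 1.45
position: [0.5083, -0.0867, 0.2004]
tcp_rot: [[-0.457, 0.889, 0.001], [0.889, 0.457, -0.0], [-0.001, 0.0, -1.0]]
force: [0.7, -1.1, -0.1]
opening: 0.501
grasp_force: 0.0
xyz [ 7.9  9.7 70.4] rot [0.    0.001 0.   ] dist 72.0
```

View pics/a1.png

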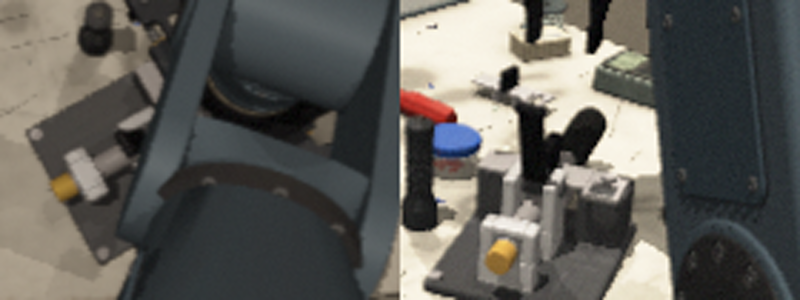

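In the left half the arm hides the fin from the top camera. In the right half the fingers, at about (535..605,20), hover above the fin with nothing in contact. I'll go down onto the fin.

```bash
python3 -m handwheel '[{"xyz":[8,10,30],"delta_rot":[0,0,0],"hand":0},{"xyz":[8,10,70],"delta_rot":[0,0,0],"hand":0},{"xyz":[8,10,95],"delta_rot":[0,0,0],"hand":0},{"xyz":[8,10,110],"delta_rot":[0,0,0],"hand":0},{"xyz":[8,10,118],"delta_rot":[0,0,0],"hand":0}]'; python3 - <<'E'
from h import *
q=np.load('q.npy');where(q)
import cv2
b=vision.capture("scene")[160:250,310:430,::-1]
cv2.imwrite("pics/a2.png",cv2.resize(b,(800,600),interpolation=cv2.INTER_CUBIC))
E
```

```text
time_s: 2.17
position: [0.5123, -0.0772, 0.082]
tcp_rot: [[-0.451, 0.892, -0.0], [0.892, 0.451, 0.0], [0.0, -0.0, -1.0]]
force: [-0.6, 0.3, 0.7]
opening: 0.499
grasp_force: 0.0
t 2.175 stand TCP mm [-37.3   0.8  82. ] F [-0.6  0.3  0.7] open 0.4993000652747906 gf 0.0
```

View pics/a2.png

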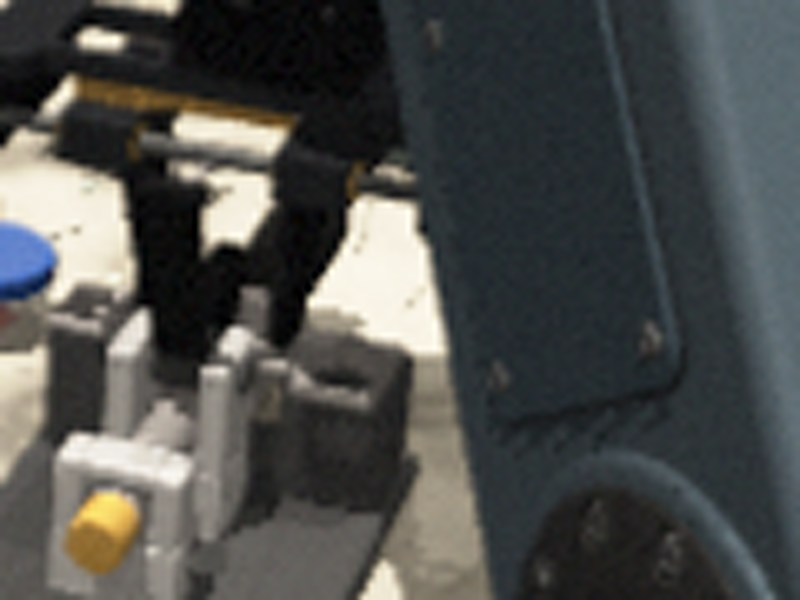

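The fingers straddle the fin, which is hidden behind the lever at (170,250). The stud and the right ledge are visible at (320,380) and clear. I'll trim the position and close.

```bash
python3 -m handwheel '[{"xyz":[1,2,0],"delta_rot":[0,0,-0.006],"hand":0},{"xyz":[1,2,0],"delta_rot":[0,0,-0.006],"hand":0.3},{"xyz":[1,2,0],"delta_rot":[0,0,-0.006],"hand":0.5},{"xyz":[1,2,0],"delta_rot":[0,0,-0.006],"hand":0.6},{"xyz":[1,2,0],"delta_rot":[0,0,-0.006],"hand":0.7}]'; python3 -m handwheel '[{"xyz":[0,0,0],"delta_rot":[0,0,0],"hand":0.8},{"xyz":[0,0,0],"delta_rot":[0,0,0],"hand":0.9},{"xyz":[0,0,0],"delta_rot":[0,0,0],"hand":1},{"xyz":[0,0,0],"delta_rot":[0,0,0],"hand":1},{"xyz":[0,0,0],"delta_rot":[0,0,0],"hand":1}]'; python3 -c "
from h import *
q=np.load('q.npy');where(q)"
```

```text
time_s: 2.85
position: [0.5138, -0.0749, 0.0827]
tcp_rot: [[-0.457, 0.889, 0.0], [0.889, 0.457, -0.0], [-0.0, 0.0, -1.0]]
force: [-0.4, -0.1, -0.3]
opening: 0.188
grasp_force: 0.0
time_s: 3.48
position: [0.5138, -0.0749, 0.0826]
tcp_rot: [[-0.457, 0.889, -0.0], [0.889, 0.457, -0.0], [-0.0, -0.0, -1.0]]
force: [-0.6, -0.8, 1.6]
opening: 0.139
grasp_force: 30.0
t 3.475 stand TCP mm [-35.9  -1.6  82.6] F [-0.6 -0.8  1.6] open 0.1387447854894988 gf 29.996552257798612
```

```bash
python3 -m handwheel '[{"xyz":[-3,0,0],"delta_rot":[0,0,0],"hand":1},{"xyz":[-7,0,0],"delta_rot":[0,0,0],"hand":1},{"xyz":[-12,0,0],"delta_rot":[0,0,0],"hand":1},{"xyz":[-18,0,0],"delta_rot":[0,0,0],"hand":1},{"xyz":[-18,0,0],"delta_rot":[0,0,0],"hand":1}]'; python3 - <<'E'
from h import *
q=np.load('q.npy');where(q);q[:2]=S(q,(0,-1.5,0))[:2];np.save("q.npy",q)
import cv2
b=vision.capture("scene")[195:240,340:400,::-1]
print([(n,((proj("scene",S(q,p))-[340,195])*800/60).round()) for n,p in [("head",(-44,54,74.7)),("kwide",(-44,54,69)),("ledge",(-66,74,64))]])
cv2.imwrite("pics/a3.png",cv2.resize(b,(800,600),interpolation=cv2.INTER_CUBIC))
E
```

```text
time_s: 4.1
position: [0.5228, -0.092, 0.0826]
tcp_rot: [[-0.457, 0.889, 0.001], [0.889, 0.457, -0.001], [-0.002, 0.001, -1.0]]
force: [-1.3, 0.7, 3.6]
opening: 0.137
grasp_force: 30.0
t 4.1 stand TCP mm [-55.2  -1.7  82.6] F [-1.3  0.7  3.6] open 0.13661460050138005 gf 29.997147861868143
[('head', array([306., 211.])), ('kwide', array([303., 238.])), ('ledge', array([433., 231.]))]
```

View pics/a3.png

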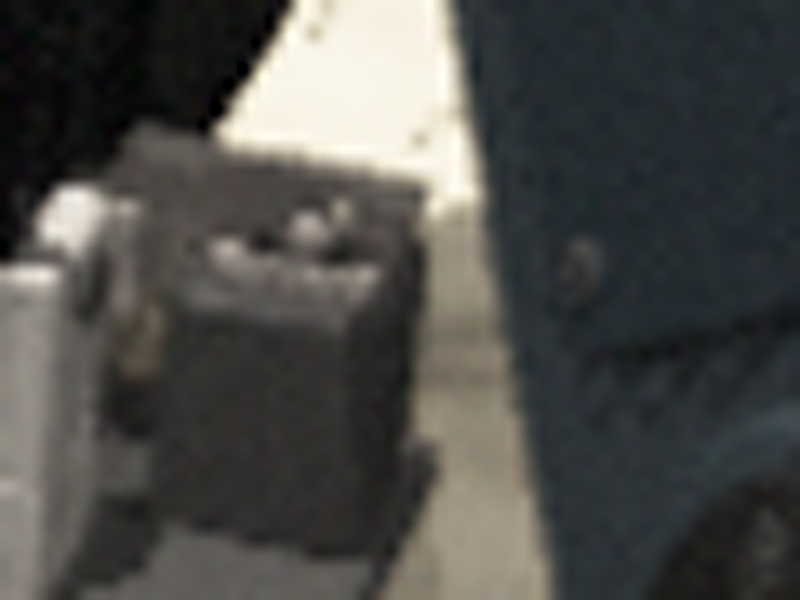

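The stud head is at about (312,228), inside a dark opening. The plate's front edge runs from about (190,280) to (370,290). Now I'll check that against the projection.

```bash
python3 - <<'E'
from h import *
q=np.load('q.npy')
for x in(-26,-30,-34): print(x,[((proj("scene",S(q,p))-[340,195])*800/60).round() for p in [(x,70,69),(x,38,69)]])
print([((proj("scene",S(q,p))-[340,195])*800/60).round() for p in [(-76,70,69),(-24,74,64),(-24,32,64),(-44,54,74.7)]])
E
```

```text
-26 [array([361., 298.]), array([194., 263.])]
-30 [array([367., 289.]), array([200., 254.])]
-34 [array([372., 279.]), array([206., 244.])]
[array([428., 181.]), array([377., 331.]), array([158., 285.]), array([306., 211.])]
```

```bash
python3 -m handwheel '[{"xyz":[0,0,-1],"delta_rot":[0,0,0],"hand":1},{"xyz":[0,0,-2],"delta_rot":[0,0,0],"hand":1},{"xyz":[0,0,-3],"delta_rot":[0,0,0],"hand":1},{"xyz":[0,0,-4],"delta_rot":[0,0,0],"hand":1},{"xyz":[0,0,-5],"delta_rot":[0,0,0],"hand":1}]'; python3 -c "
from h import *
q=np.load('q.npy');where(q);print(bot.read_state()['moment'])"
```

```text
time_s: 4.78
position: [0.522, -0.0909, 0.0876]
tcp_rot: [[-0.457, 0.889, -0.0], [0.889, 0.457, 0.0], [0.0, -0.0, -1.0]]
force: [0.8, -0.3, -1.1]
opening: 0.136
grasp_force: 30.0
t 4.775 stand TCP mm [-53.9  -0.1  87.6] F [ 0.8 -0.3 -1.1] open 0.13580785556197947 gf 29.996035806834698
[ 0.0165199  -0.10035258  0.02834399]
```

```bash
python3 -m handwheel '[{"xyz":[0,0,-3],"delta_rot":[0,0,0],"hand":1},{"xyz":[0,0,-8],"delta_rot":[0,0,0],"hand":1},{"xyz":[0,0,-30],"delta_rot":[0,0,0],"hand":1},{"xyz":[0,0,-70],"delta_rot":[0,0,0],"hand":1},{"xyz":[0,0,-120],"delta_rot":[0,0,0],"hand":1}]'; python3 - <<'E'
from h import *
q=np.load('q.npy');where(q)
plan(np.array([.43,.26,.21]),q[2])
b=vision.capture("scene")[:,200:480,::-1]
import cv2
cv2.imwrite("pics/a4.png",cv2.resize(b,(400,600),interpolation=cv2.INTER_CUBIC))
E
```

```text
time_s: 5.4
position: [0.5212, -0.0907, 0.2082]
tcp_rot: [[-0.457, 0.889, -0.002], [0.889, 0.457, 0.001], [0.002, -0.002, -1.0]]
force: [1.4, -1.1, -1.1]
opening: 0.137
grasp_force: 30.0
t 5.4 stand TCP mm [-53.3   0.5 208.2] F [ 1.4 -1.1 -1.1] open 0.13717671966208791 gf 29.995949445292354
xyz [353.6  79.2  -1.3] rot [-0.002 -0.002  0.001] dist 362.0
```

View pics/a4.png

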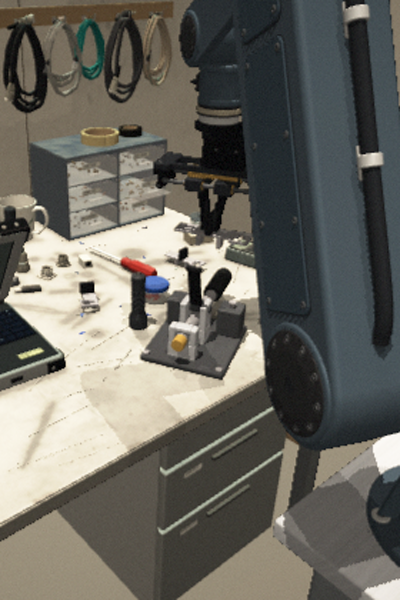

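The plate is out and held in the gripper at about (205,228). The stand looks undisturbed, with the lever still up. I'll carry it higher, over to the left front.

```bash
python3 -m handwheel '[{"xyz":[10,0,-40],"delta_rot":[0,0,0],"hand":1},{"xyz":[60,12,-40],"delta_rot":[0,0,0],"hand":1},{"xyz":[115,25,-40],"delta_rot":[0,0,0],"hand":1},{"xyz":[170,38,-40],"delta_rot":[0,0,0],"hand":1},{"xyz":[225,50,-40],"delta_rot":[0,0,0],"hand":1}]'; python3 -m handwheel '[{"xyz":[40,9,0],"delta_rot":[0,0,0],"hand":1},{"xyz":[80,18,30],"delta_rot":[0,0,0],"hand":1},{"xyz":[110,25,70],"delta_rot":[0,0,0],"hand":1},{"xyz":[126,28,115],"delta_rot":[0,0,0],"hand":1},{"xyz":[126,28,150],"delta_rot":[0,0,0],"hand":1}]';python3 - <<'E'
from h import *
q=np.load('q.npy');where(q)
E
```

```text
time_s: 6.08
position: [0.463, 0.1336, 0.2479]
tcp_rot: [[-0.457, 0.89, 0.001], [0.89, 0.457, 0.0], [-0.0, 0.001, -1.0]]
force: [0.8, -0.4, -1.5]
opening: 0.135
grasp_force: 30.0
time_s: 6.7
position: [0.43, 0.2581, 0.0963]
tcp_rot: [[-0.459, 0.888, -0.0], [0.888, 0.459, 0.0], [0.0, -0.0, -1.0]]
force: [-0.8, 0.2, -2.9]
opening: 0.14
grasp_force: 30.0
t 6.7 stand TCP mm [298.6 -77.6  96.3] F [-0.8  0.2 -2.9] open 0.1402652839515092 gf 29.996388293802738
```

```bash
python3 -m handwheel '[{"xyz":[0,0,20],"delta_rot":[0,0,0],"hand":1},{"xyz":[0,0,38],"delta_rot":[0,0,0],"hand":1},{"xyz":[0,0,48],"delta_rot":[0,0,0],"hand":1},{"xyz":[0,0,54],"delta_rot":[0,0,0],"hand":1},{"xyz":[0,0,56],"delta_rot":[0,0,0],"hand":1}]';python3 -m handwheel '[{"xyz":[0,0,0],"delta_rot":[0,0,0],"hand":1},{"xyz":[0,0,0.5],"delta_rot":[0,0,0],"hand":1},{"xyz":[0,0,1],"delta_rot":[0,0,0],"hand":1},{"xyz":[0,0,1],"delta_rot":[0,0,0],"hand":1},{"xyz":[0,0,1],"delta_rot":[0,0,0],"hand":1}]'
```

```text
time_s: 7.32
position: [0.4312, 0.257, 0.0417]
tcp_rot: [[-0.457, 0.889, 0.001], [0.889, 0.457, 0.0], [-0.0, 0.001, -1.0]]
force: [0.7, 1.0, -0.6]
opening: 0.136
grasp_force: 30.0
time_s: 7.95
position: [0.4309, 0.2569, 0.0406]
tcp_rot: [[-0.457, 0.889, 0.0], [0.889, 0.457, 0.0], [-0.0, 0.0, -1.0]]
force: [-0.3, 0.0, -1.5]
opening: 0.126
grasp_force: 30.0
```

```bash
python3 -m handwheel '[{"xyz":[0,0,0.6],"delta_rot":[0,0,0],"hand":1},{"xyz":[0,0,1.2],"delta_rot":[0,0,0],"hand":1},{"xyz":[0,0,1.6],"delta_rot":[0,0,0],"hand":1},{"xyz":[0,0,2],"delta_rot":[0,0,0],"hand":1},{"xyz":[0,0,2],"delta_rot":[0,0,0],"hand":1}]'
```

```text
time_s: 8.57
position: [0.4309, 0.2569, 0.0386]
tcp_rot: [[-0.457, 0.889, 0.0], [0.889, 0.457, -0.0], [-0.0, 0.0, -1.0]]
force: [-0.3, 0.3, -0.2]
opening: 0.137
grasp_force: 30.0
```

```bash
python3 -m handwheel '[{"xyz":[0,0,0.4],"delta_rot":[0,0,0],"hand":1},{"xyz":[0,0,0.8],"delta_rot":[0,0,0],"hand":1},{"xyz":[0,0,0.8],"delta_rot":[0,0,0],"hand":1},{"xyz":[0,0,0.8],"delta_rot":[0,0,0],"hand":1},{"xyz":[0,0,0.8],"delta_rot":[0,0,0],"hand":1}]'
```

```text
time_s: 9.2
position: [0.4309, 0.2569, 0.0386]
tcp_rot: [[-0.457, 0.889, 0.0], [0.889, 0.457, 0.0], [-0.0, 0.0, -1.0]]
force: [-1.4, -0.4, 7.5]
opening: 0.14
grasp_force: 30.0
```

Contact with the desk. I'll release gently and retreat, then get ready for the push.

```bash
python3 -m handwheel '[{"xyz":[0,0,-0.5],"delta_rot":[0,0,0],"hand":0.8},{"xyz":[0,0,-0.5],"delta_rot":[0,0,0],"hand":0.6},{"xyz":[0,0,-0.5],"delta_rot":[0,0,0],"hand":0.4},{"xyz":[0,0,-0.5],"delta_rot":[0,0,0],"hand":0.2},{"xyz":[0,0,-0.5],"delta_rot":[0,0,0],"hand":0.1}]'; python3 -m handwheel '[{"xyz":[0,0,-15],"delta_rot":[0,0,0],"hand":0.1},{"xyz":[0,0,-45],"delta_rot":[0,0,0],"hand":0.1},{"xyz":[0,0,-95],"delta_rot":[0,0,0],"hand":0.1},{"xyz":[0,0,-150],"delta_rot":[0,0,0],"hand":0.1},{"xyz":[0,0,-200],"delta_rot":[0,0,0],"hand":1}]'; python3 - <<'E'
from h import *
import cv2
q=np.load('q.npy');where(q)
plan(S(q,(-215,0,240)),q[2])
a=vision.capture("top")[:,:,::-1];b=vision.capture("scene")[:,:,::-1]
cv2.imwrite("pics/a5.png",cv2.resize(np.vstack([a[150:310,100:420],b[150:390,100:420]]),(480,600),interpolation=cv2.INTER_CUBIC))
E
```

```text
time_s: 9.82
position: [0.4309, 0.2569, 0.0381]
tcp_rot: [[-0.457, 0.889, -0.0], [0.889, 0.457, -0.0], [0.0, -0.0, -1.0]]
force: [0.1, -0.1, -0.4]
opening: 0.41
grasp_force: 0.0
time_s: 10.45
position: [0.4307, 0.2568, 0.2412]
tcp_rot: [[-0.457, 0.889, 0.002], [0.889, 0.457, 0.001], [-0.0, 0.002, -1.0]]
force: [0.3, 0.5, -0.4]
opening: 0.398
grasp_force: 0.0
t 10.45 stand TCP mm [297.2 -77.6 241.2] F [ 0.3  0.5 -0.4] open 0.3980609032508668 gf 0.0
xyz [-512.1  -78.     1.2] rot [0.002 0.    0.001] dist 518.0
```

View pics/a5.png

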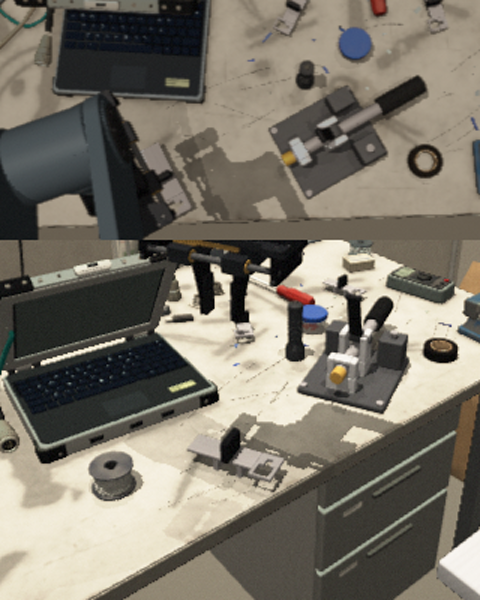

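The plate stands on its prongs at (235,460), clear of the spool at (112,475). The lever is still up and the boom has not moved. Next I'll close the fingers and travel beyond the sleeve.

```bash
python3 -m handwheel '[{"xyz":[-55,-8,0],"delta_rot":[0,0,0],"hand":1},{"xyz":[-112,-17,0],"delta_rot":[0,0,0],"hand":1},{"xyz":[-170,-26,0],"delta_rot":[0,0,0],"hand":1},{"xyz":[-228,-35,0],"delta_rot":[0,0,0],"hand":1},{"xyz":[-286,-44,0],"delta_rot":[0,0,0],"hand":1}]'; python3 -m handwheel '[{"xyz":[-57,-9,0],"delta_rot":[0,0,0],"hand":1},{"xyz":[-114,-17,0],"delta_rot":[0,0,0],"hand":1},{"xyz":[-170,-26,0],"delta_rot":[0,0,0],"hand":1},{"xyz":[-226,-34,0],"delta_rot":[0,0,0],"hand":1},{"xyz":[-226,-34,0],"delta_rot":[0,0,0],"hand":1}]';python3 - <<'E'
from h import *
q=np.load('q.npy');where(q);plan(S(q,(-215,0,45)),q[2])
E
```

```text
time_s: 11.18
position: [0.5223, -0.0193, 0.2383]
tcp_rot: [[-0.457, 0.889, -0.0], [0.889, 0.457, 0.0], [0.0, -0.0, -1.0]]
force: [1.0, -0.2, -0.5]
opening: 0.008
grasp_force: 0.0
time_s: 11.8
position: [0.5963, -0.2385, 0.2378]
tcp_rot: [[-0.453, 0.891, 0.001], [0.891, 0.453, -0.002], [-0.002, 0.0, -1.0]]
force: [-0.9, 1.4, -0.2]
opening: 0.003
grasp_force: 0.0
t 11.8 stand TCP mm [-219.1    1.3  237.8] F [-0.9  1.4 -0.2] open 0.0029694118220431613 gf 0.0
xyz [  4.5   1.2 192.8] rot [ 0.     0.002 -0.004] dist 193.0
```

```bash
python3 -m handwheel '[{"xyz":[2,1,50],"delta_rot":[0,0,-0.004],"hand":1},{"xyz":[2,1,100],"delta_rot":[0,0,-0.004],"hand":1},{"xyz":[2,1,150],"delta_rot":[0,0,-0.004],"hand":1},{"xyz":[2,1,180],"delta_rot":[0,0,-0.004],"hand":1},{"xyz":[2,1,193],"delta_rot":[0,0,-0.004],"hand":1}]'; python3 -m handwheel '[{"xyz":[5,0,0],"delta_rot":[0,0,0],"hand":1},{"xyz":[15,0,0],"delta_rot":[0,0,0],"hand":1},{"xyz":[25,0,0],"delta_rot":[0,0,0],"hand":1},{"xyz":[35,0,0],"delta_rot":[0,0,0],"hand":1},{"xyz":[45,0,0],"delta_rot":[0,0,0],"hand":1}]';python3 - <<'E'
from h import *
q=np.load('q.npy');where(q)
E
```

```text
time_s: 12.42
position: [0.5939, -0.2299, 0.0433]
tcp_rot: [[-0.462, 0.887, -0.004], [0.887, 0.462, 0.003], [0.004, -0.002, -1.0]]
force: [-0.2, -0.4, -0.7]
opening: 0.002
grasp_force: 0.0
time_s: 13.05
position: [0.5753, -0.1918, 0.0461]
tcp_rot: [[-0.461, 0.887, 0.002], [0.887, 0.461, -0.001], [-0.002, 0.001, -1.0]]
force: [1.2, -1.0, 1.3]
opening: 0.009
grasp_force: 1.0
t 13.05 stand TCP mm [-168.    -1.4   46.1] F [ 1.2 -1.   1.3] open 0.008980371364278086 gf 1.0172374707326526
```

```bash
python3 -m handwheel '[{"xyz":[8,0,0],"delta_rot":[0,0,0],"hand":1},{"xyz":[16,0,0],"delta_rot":[0,0,0],"hand":1},{"xyz":[24,0,0],"delta_rot":[0,0,0],"hand":1},{"xyz":[32,0,0],"delta_rot":[0,0,0],"hand":1},{"xyz":[38,0,0],"delta_rot":[0,0,0],"hand":1}]'; python3 -m handwheel '[{"xyz":[1,0,0],"delta_rot":[0,0,0],"hand":1},{"xyz":[2,0,0],"delta_rot":[0,0,0],"hand":1},{"xyz":[3,0,0],"delta_rot":[0,0,0],"hand":1},{"xyz":[4,0,0],"delta_rot":[0,0,0],"hand":1},{"xyz":[5,0,0],"delta_rot":[0,0,0],"hand":1}]';python3 - <<'E'
from h import *
q=np.load('q.npy');where(q)
E
```

```text
time_s: 13.68
position: [0.5571, -0.1577, 0.0452]
tcp_rot: [[-0.461, 0.887, -0.0], [0.887, 0.461, 0.0], [0.0, -0.0, -1.0]]
force: [1.3, -2.0, 1.7]
opening: 0.007
grasp_force: 1.2
time_s: 14.3
position: [0.555, -0.1537, 0.0451]
tcp_rot: [[-0.461, 0.888, -0.0], [0.888, 0.461, 0.0], [0.0, -0.0, -1.0]]
force: [1.0, -1.0, 0.8]
opening: 0.007
grasp_force: 0.8
t 14.3 stand TCP mm [-124.8   -0.7   45.1] F [ 1.  -1.   0.8] open 0.006715859778259003 gf 0.7594177581199801
```

```bash
python3 -m handwheel '[{"xyz":[1,0,0],"delta_rot":[0,0,0],"hand":1},{"xyz":[2,0,0],"delta_rot":[0,0,0],"hand":1},{"xyz":[3,0,0],"delta_rot":[0,0,0],"hand":1},{"xyz":[4,0,0],"delta_rot":[0,0,0],"hand":1},{"xyz":[4,0,0],"delta_rot":[0,0,0],"hand":1}]'; python3 -m handwheel '[{"xyz":[0.5,0,0],"delta_rot":[0,0,0],"hand":1},{"xyz":[1,0,0],"delta_rot":[0,0,0],"hand":1},{"xyz":[1.5,0,0],"delta_rot":[0,0,0],"hand":1},{"xyz":[2,0,0],"delta_rot":[0,0,0],"hand":1},{"xyz":[2,0,0],"delta_rot":[0,0,0],"hand":1}]';python3 - <<'E'
from h import *
q=np.load('q.npy');where(q)
E
```

```text
time_s: 14.92
position: [0.5531, -0.15, 0.0452]
tcp_rot: [[-0.461, 0.887, -0.0], [0.887, 0.461, 0.0], [0.0, -0.0, -1.0]]
force: [0.5, -0.2, -0.0]
opening: 0.002
grasp_force: 0.6
time_s: 15.55
position: [0.5523, -0.1484, 0.0452]
tcp_rot: [[-0.461, 0.887, -0.0], [0.887, 0.461, 0.0], [0.0, -0.0, -1.0]]
force: [0.6, -0.7, -0.1]
opening: 0.004
grasp_force: 0.7
t 15.55 stand TCP mm [-118.8   -0.7   45.2] F [ 0.6 -0.7 -0.1] open 0.004288882417706818 gf 0.6940731592476368
```

```bash
python3 -m handwheel '[{"xyz":[0.5,0,0],"delta_rot":[0,0,0],"hand":1},{"xyz":[1,0,0],"delta_rot":[0,0,0],"hand":1},{"xyz":[1.5,0,0],"delta_rot":[0,0,0],"hand":1},{"xyz":[2,0,0],"delta_rot":[0,0,0],"hand":1},{"xyz":[2,0,0],"delta_rot":[0,0,0],"hand":1}]'; python3 - <<'E'
from h import *
import cv2
q=np.load('q.npy');where(q)
a=vision.capture("scene")[160:265,290:430,::-1]
cv2.imwrite("pics/a6.png",cv2.resize(a,(800,600),interpolation=cv2.INTER_CUBIC))
E
```

```text
time_s: 16.18
position: [0.5525, -0.1479, 0.0456]
tcp_rot: [[-0.461, 0.887, 0.003], [0.887, 0.461, -0.002], [-0.003, 0.001, -1.0]]
force: [1.3, -5.1, 0.1]
opening: 0.005
grasp_force: 2.8
t 16.175 stand TCP mm [-118.6   -1.2   45.6] F [ 1.3 -5.1  0.1] open 0.004937027524768912 gf 2.7610620902851224
```

View pics/a6.png

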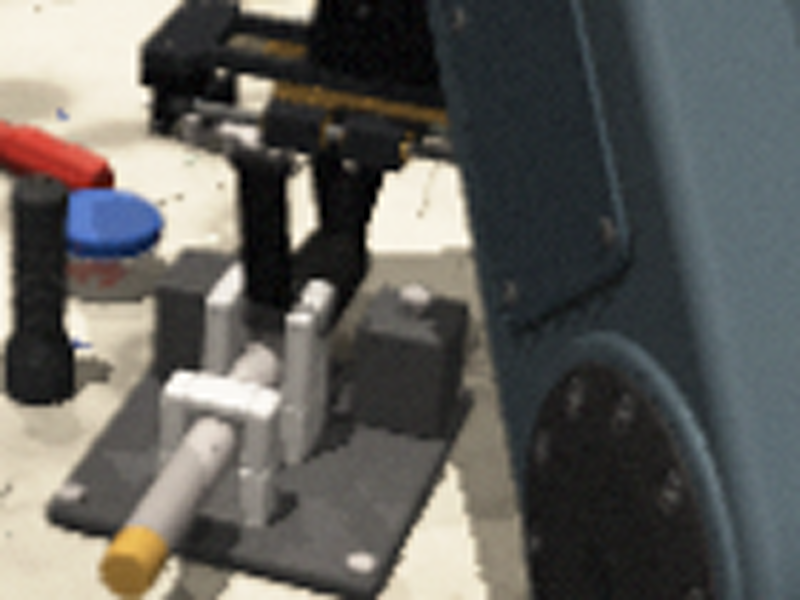

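The brass end is now well out at (135,560), with the fingers behind the sleeve. The contact force rises right at the expected home position. One firm press to confirm, then back off and up.

```bash
python3 -m handwheel '[{"xyz":[0.5,0,0],"delta_rot":[0,0,0],"hand":1},{"xyz":[1,0,0],"delta_rot":[0,0,0],"hand":1},{"xyz":[1,0,0],"delta_rot":[0,0,0],"hand":1},{"xyz":[1,0,0],"delta_rot":[0,0,0],"hand":1},{"xyz":[1,0,0],"delta_rot":[0,0,0],"hand":1}]'; python3 -m handwheel '[{"xyz":[-5,0,0],"delta_rot":[0,0,0],"hand":1},{"xyz":[-15,0,0],"delta_rot":[0,0,0],"hand":1},{"xyz":[-15,0,-60],"delta_rot":[0,0,0],"hand":1},{"xyz":[-15,0,-120],"delta_rot":[0,0,0],"hand":1},{"xyz":[-15,0,-180],"delta_rot":[0,0,0],"hand":1}]'; python3 - <<'E'
from h import *
q=np.load('q.npy');where(q);plan(S(q,(75,0,225)),q[2])
E
```

```text
time_s: 16.85
position: [0.5526, -0.1478, 0.0457]
tcp_rot: [[-0.461, 0.887, 0.004], [0.887, 0.461, -0.003], [-0.005, 0.002, -1.0]]
force: [2.3, -6.5, -0.8]
opening: 0.006
grasp_force: 3.6
time_s: 17.48
position: [0.5572, -0.1587, 0.2264]
tcp_rot: [[-0.461, 0.888, -0.002], [0.888, 0.461, 0.002], [0.003, -0.001, -1.0]]
force: [1.5, 0.2, -0.2]
opening: 0.006
grasp_force: 0.0
t 17.475 stand TCP mm [-130.3   -0.4  226.4] F [ 1.5  0.2 -0.2] open 0.006098712540940174 gf 0.0
xyz [205.2   0.5   1.9] rot [-0.001 -0.003  0.005] dist 205.0
```

```bash
python3 -m handwheel '[{"xyz":[50,0,0],"delta_rot":[0,0,0],"hand":1},{"xyz":[105,0,0],"delta_rot":[0,0,0],"hand":1},{"xyz":[160,0,0],"delta_rot":[0,0,0],"hand":1},{"xyz":[205,0,0],"delta_rot":[0,0,0],"hand":1},{"xyz":[205,0,20],"delta_rot":[0,0,0.004],"hand":1}]'; python3 -m handwheel '[{"xyz":[0,0,30],"delta_rot":[0,0,0],"hand":1},{"xyz":[0,0,61],"delta_rot":[0,0,0],"hand":1},{"xyz":[0,0,61],"delta_rot":[0,0,0],"hand":1},{"xyz":[-8,0,61],"delta_rot":[0,0,0],"hand":1},{"xyz":[-16,0,61],"delta_rot":[0,0,0],"hand":1}]'; python3 - <<'E'
from h import *
q=np.load('q.npy');where(q)
E
```

```text
time_s: 18.1
position: [0.4613, 0.0257, 0.2059]
tcp_rot: [[-0.461, 0.888, -0.0], [0.888, 0.461, 0.001], [0.001, 0.0, -1.0]]
force: [0.4, -0.8, 0.4]
opening: 0.006
grasp_force: 0.0
time_s: 18.73
position: [0.472, 0.0079, 0.1454]
tcp_rot: [[-0.457, 0.889, 0.003], [0.889, 0.457, -0.001], [-0.002, 0.002, -1.0]]
force: [0.1, -0.3, 0.8]
opening: 0.006
grasp_force: 0.0
t 18.725 stand TCP mm [ 56.8  -0.7 145.4] F [ 0.1 -0.3  0.8] open 0.005883353403610458 gf 0.0
```

Now I'll push over centre, with a final nudge to TCP x of about -10.

```bash
python3 -m handwheel '[{"xyz":[-8,0,0],"delta_rot":[0,0,0],"hand":1},{"xyz":[-18,0,0],"delta_rot":[0,0,0],"hand":1},{"xyz":[-28,0,0],"delta_rot":[0,0,0],"hand":1},{"xyz":[-38,0,0],"delta_rot":[0,0,0],"hand":1},{"xyz":[-48,0,0],"delta_rot":[0,0,0],"hand":1}]'; python3 -m handwheel '[{"xyz":[-6,0,0],"delta_rot":[0,0,0],"hand":1},{"xyz":[-12,0,0],"delta_rot":[0,0,0],"hand":1},{"xyz":[-18,0,0],"delta_rot":[0,0,0],"hand":1},{"xyz":[-18,0,0],"delta_rot":[0,0,0],"hand":1},{"xyz":[-18,0,0],"delta_rot":[0,0,0],"hand":1}]'; python3 - <<'E'
from h import *
import cv2
q=np.load('q.npy');where(q)
a=vision.capture("scene")[160:265,290:430,::-1]
cv2.imwrite("pics/a7.png",cv2.resize(a,(560,420),interpolation=cv2.INTER_CUBIC))
E
```

```text
time_s: 19.35
position: [0.4929, -0.0347, 0.1442]
tcp_rot: [[-0.457, 0.889, -0.0], [0.889, 0.457, 0.0], [0.0, -0.0, -1.0]]
force: [0.0, 0.7, -0.0]
opening: 0.007
grasp_force: 0.1
time_s: 19.98
position: [0.5007, -0.05, 0.1442]
tcp_rot: [[-0.457, 0.889, -0.0], [0.889, 0.457, 0.0], [0.0, -0.0, -1.0]]
force: [0.7, 0.8, -0.4]
opening: 0.008
grasp_force: 0.0
t 19.975 stand TCP mm [ -7.8   0.2 144.2] F [ 0.7  0.8 -0.4] open 0.007898032756530773 gf 0.0
```

View pics/a7.png

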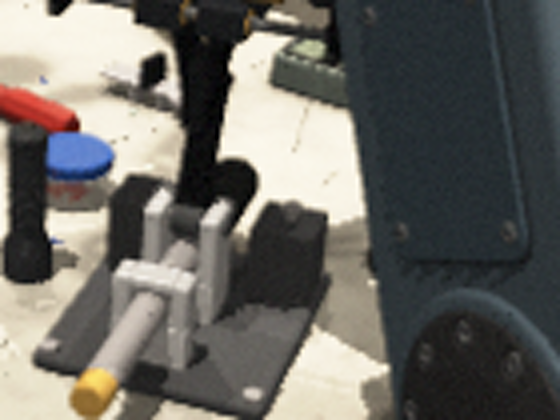

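That picture shows the lever tilted over behind the closed fingers at (205,130). It also put me one past the ten-picture limit, because I miscounted, so I'll go by forces and numbers from here. Next is the arc that presses the lever down.

```bash
python3 -m handwheel '[{"xyz":[-8,0,-5],"delta_rot":[0,0,0],"hand":1},{"xyz":[-16,0,-6],"delta_rot":[0,0,0],"hand":1},{"xyz":[-25,0,-1],"delta_rot":[0,0,0],"hand":1},{"xyz":[-34,0,4],"delta_rot":[0,0,0],"hand":1},{"xyz":[-41,0,11],"delta_rot":[0,0,0],"hand":1}]'; python3 -m handwheel '[{"xyz":[-7,0,8],"delta_rot":[0,0,0],"hand":1},{"xyz":[-12,0,17],"delta_rot":[0,0,0],"hand":1},{"xyz":[-17,0,26],"delta_rot":[0,0,0],"hand":1},{"xyz":[-20,0,35],"delta_rot":[0,0,0],"hand":1},{"xyz":[-22,0,41],"delta_rot":[0,0,0],"hand":1}]'; python3 - <<'E'
from h import *
q=np.load('q.npy');where(q)
E
```

```text
time_s: 20.65
position: [0.5196, -0.0866, 0.1327]
tcp_rot: [[-0.457, 0.89, -0.001], [0.89, 0.457, 0.001], [0.001, -0.0, -1.0]]
force: [-1.1, 3.1, 1.6]
opening: 0.005
grasp_force: 1.9
time_s: 21.28
position: [0.5294, -0.1063, 0.0915]
tcp_rot: [[-0.458, 0.889, -0.001], [0.889, 0.458, -0.0], [0.0, -0.001, -1.0]]
force: [-1.1, 2.8, 1.9]
opening: 0.002
grasp_force: 1.0
t 21.275 stand TCP mm [-71.    0.4  91.5] F [-1.1  2.8  1.9] open 0.0021710119640692017 gf 1.008911934727621
```

```bash
python3 -m handwheel '[{"xyz":[0,0,1],"delta_rot":[0,0,0],"hand":1},{"xyz":[0,0,2],"delta_rot":[0,0,0],"hand":1},{"xyz":[0,0,3],"delta_rot":[0,0,0],"hand":1},{"xyz":[0,0,4],"delta_rot":[0,0,0],"hand":1},{"xyz":[0,0,4],"delta_rot":[0,0,0],"hand":1}]'; python3 -m handwheel '[{"xyz":[0,0,0.5],"delta_rot":[0,0,0],"hand":1},{"xyz":[0,0,1],"delta_rot":[0,0,0],"hand":1},{"xyz":[0,0,1.5],"delta_rot":[0,0,0],"hand":1},{"xyz":[0,0,1.5],"delta_rot":[0,0,0],"hand":1},{"xyz":[0,0,1.5],"delta_rot":[0,0,0],"hand":1}]'; python3 - <<'E'
from h import *
q=np.load('q.npy');where(q)
E
```

```text
time_s: 21.9
position: [0.53, -0.1063, 0.0886]
tcp_rot: [[-0.458, 0.889, 0.001], [0.889, 0.458, -0.001], [-0.001, 0.0, -1.0]]
force: [-1.0, -0.9, 1.9]
opening: 0.007
grasp_force: 0.7
time_s: 22.52
position: [0.5301, -0.1063, 0.0882]
tcp_rot: [[-0.458, 0.889, 0.001], [0.889, 0.458, -0.001], [-0.001, 0.001, -1.0]]
force: [-1.2, -0.4, 10.5]
opening: 0.006
grasp_force: 5.4
t 22.525 stand TCP mm [-71.3  -0.2  88.2] F [-1.2 -0.4 10.5] open 0.0063268248662480655 gf 5.350781633751467
```

```bash
python3 -m handwheel '[{"xyz":[0,0,0.5],"delta_rot":[0,0,0],"hand":1},{"xyz":[0,0,1],"delta_rot":[0,0,0],"hand":1},{"xyz":[0,0,1],"delta_rot":[0,0,0],"hand":1},{"xyz":[0,0,1],"delta_rot":[0,0,0],"hand":1},{"xyz":[0,0,1],"delta_rot":[0,0,0],"hand":1}]'; python3 -m handwheel '[{"xyz":[0,0,-5],"delta_rot":[0,0,0],"hand":1},{"xyz":[0,0,-30],"delta_rot":[0,0,0],"hand":1},{"xyz":[0,0,-80],"delta_rot":[0,0,0],"hand":1},{"xyz":[0,0,-130],"delta_rot":[0,0,0],"hand":1},{"xyz":[0,0,-180],"delta_rot":[0,0,0],"hand":1}]';  python3 -m handwheel '[{"xyz":[-50,0,0],"delta_rot":[0,0,0],"hand":1},{"xyz":[-110,0,0],"delta_rot":[0,0,0],"hand":1},{"xyz":[-170,0,0],"delta_rot":[0,0,0],"hand":1},{"xyz":[-230,0,0],"delta_rot":[0,0,0],"hand":1},{"xyz":[-280,0,0],"delta_rot":[0,0,0],"hand":1}]'; python3 - <<'E'
from h import *
q=np.load('q.npy');where(q)
t=vision.capture("top").astype(int);s=vision.capture("scene").astype(int)
for a in(-28,-10,0,10,20,30,40,50,60,70,80,90):
    u=np.radians(a);o=[]
    for r in(65,85):
        p=S(q,(-r*np.sin(u),0,75.5+r*np.cos(u)))
        for n,im in(("scene",s),("top",t)):
            c=proj(n,p).round().astype(int);o.append(im[c[1],c[0]].mean().round())
    print(a,o)
# profile along the tube axis (top), bright tube/dark sleeve, and brass end; sleeve end
print([(x,*t[tuple(proj("top",S(q,(x,0,50))).round().astype(int)[::-1])]) for x in list(range(-125,-95,5))+list(range(150,192,5))])
E
```

```text
time_s: 23.15
position: [0.5301, -0.1064, 0.088]
tcp_rot: [[-0.458, 0.889, 0.002], [0.889, 0.458, -0.001], [-0.002, 0.001, -1.0]]
force: [-3.1, 0.1, 17.1]
opening: 0.006
grasp_force: 8.2
time_s: 23.78
position: [0.5293, -0.1059, 0.267]
tcp_rot: [[-0.457, 0.889, -0.001], [0.889, 0.457, 0.0], [0.001, -0.0, -1.0]]
force: [0.5, -0.8, -0.1]
opening: 0.003
grasp_force: 0.0
time_s: 24.4
position: [0.6583, -0.3571, 0.2648]
tcp_rot: [[-0.457, 0.89, -0.0], [0.89, 0.457, 0.0], [0.001, -0.0, -1.0]]
force: [-0.5, 0.6, -0.5]
opening: 0.007
grasp_force: 0.0
t 24.4 stand TCP mm [-3.529e+02  3.000e-01  2.648e+02] F [-0.5  0.6 -0.5] open 0.006528905965097301 gf 0.0
-28 [np.float64(156.0), np.float64(113.0), np.float64(137.0), np.float64(105.0)]
-10 [np.float64(146.0), np.float64(64.0), np.float64(155.0), np.float64(64.0)]
0 [np.float64(183.0), np.float64(40.0), np.float64(124.0), np.float64(31.0)]
10 [np.float64(137.0), np.float64(29.0), np.float64(173.0), np.float64(51.0)]
20 [np.float64(110.0), np.float64(57.0), np.float64(183.0), np.float64(65.0)]
30 [np.float64(130.0), np.float64(61.0), np.float64
[... 555 characters left out ...]
t64(83), np.int64(90), np.int64(92)), (-115, np.int64(81), np.int64(89), np.int64(92)), (-110, np.int64(80), np.int64(87), np.int64(90)), (-105, np.int64(78), np.int64(85), np.int64(87)), (-100, np.int64(77), np.int64(85), np.int64(88)), (150, np.int64(139), np.int64(130), np.int64(122)), (155, np.int64(130), np.int64(108), np.int64(80)), (160, np.int64(165), np.int64(128), np.int64(54)), (165, np.int64(167), np.int64(131), np.int64(56)), (170, np.int64(169), np.int64(132), np.int64(56)), (175, np.int64(157), np.int64(131), np.int64(84)), (180, np.int64(154), np.int64(142), np.int64(123)), (185, np.int64(155), np.int64(145), np.int64(127)), (190, np.int64(171), np.int64(159), np.int64(141))]
```

The brass end is at stand x 175, which is home. The lever's tip shows dark only at the level (90°) position, so it is closed. I'll hand in.

```bash
python3 -c "
from rig import workorder
print(workorder.hand_in())"
```

```text
the job is handed in; nothing more can be done
None
```

I handed the job in at about 24.5 s: the lock plate stands on its prongs on the open desk, the boom is pushed home, and the cam lever is over at its closed stop; no verdict came back, and I viewed 11 pictures, one over your limit of 10.

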